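# Load the countertop washer with pegs and start it

### The arm

A 6-joint arm with a two-finger parallel gripper is mounted at the origin on the work surface. World frame = base frame: x ahead of the robot, y to its left, z up, the work surface at z = 0. Lengths are in mm, angles in rad, forces in N, time in s.
With the tool pointing down it reaches from about 350 to 975 mm from the base axis. Payload 7.1 kg.
Tool frame: the origin (TCP) lies at the very end of the fingers, on their centre line; the grasp point (between the pads) lies 19 mm behind it; z points along the fingers, y is the line along which they close (so a half turn about z gives the same grasp; the last joint's range is limited). The gripper opens to 88 mm and grips with 3 to 60 N. Pads are 20 mm wide; open, the fingers measure 115 mm over their backs; the gripper's body (75 mm by 178 mm) begins 61 mm behind the grasp point.
Start: joints at [1.114, 0.423, 1.63, -0, 1.089, -0.019], TCP at [264.935, 566.051, 222.675] pointing down, gripper open.
Joint ranges: [-3, 3], [-0.9, 2.11], [0.09, 2.58], [-1.31, 4.45], [0.11, 2.69], [-2.54, 2.54]. Speed limits (rad/s): [2.39, 2.39, 3.01, 3.14, 3.14, 3.14].

### API

Orientations are given as a rotation vector (axis times angle).
In Python, from workcell import ctrl, optics gives the robot as it stands.
- The arm moves only by the shell command python3 -m jog 'ROWS'. ROWS is JSON, a list of rows, each a list of 7 numbers: the shift along the tool's x, y, z in units of 40 mm (1.0 is 40 mm), then the turn, a rotation vector about the tool's x, y, z in units of 6 degrees (1.0 is 6 degrees), then the opening, from 0 (shut) to 1 (fully open). A call has 1 to 20 rows; each row shifts and turns the commanded pose from where the row before left it, along the tool's axes as they then stand; what a row does not reach is not made up. A row lasts 1/10 s, in which the tool goes at most 50 mm and 8.59 degrees, less where a joint would pass 70% of its speed; a pose out of reach is approached as far as the arm can. A call is refused whole if a number of a shift passes 1 or a number of a turn 1, either way. A call with a gripper value outside its range is refused whole. The fingers move at their own pace and stop on an object; the grip force is fixed at half the most. Time passes only in rows, so rows that do not move let the fingers close. It gives the time, the measured TCP pose, the force, the opening and the grip force at its end, in the units of the state.
- ctrl.get_obs(): the state, without advancing time (a new reading comes with each control period).
- optics.get_image(name): name is "scene" or "top" or "wrist"; returns the picture (480x640x3 uint8, red, green, blue); there is no depth.
- optics.camera_model(name): a dict with "fov_y" (degrees; the focal length in pixels is half the picture's height over the tangent of half this angle, whatever the lens; pixels are square), "cx", "cy" (the principal point, pixels), "k1" (the pictures are not rectified: a ray, as slopes to the right and down, at radius r is drawn at 1 + k1 r^2 times it, then the intrinsics apply), "view" (4x4, takes a point from world to camera coordinates); the wrist camera has in their place "hand_eye" (4x4, takes a point from camera to tool coordinates, whose origin is the TCP and whose axes are the flange's). Camera axes: x right, y up, looking along -z (the intrinsics and any distortion apply to the point x, -y, -z); pixel columns grow to the right and rows downward; lengths in mm; the calibration is good to about 2 mm. A picture is of the moment at which its call begins: read the wrist's pose just before it. camera_model takes no time and is no camera call.
- ctrl.close_job(): hands the job in; it is judged then, once.
Trained networks look in the newest picture that a camera, given by its name, has taken for a name from the list of things; names that differ only in an ending like _2 or _b are one class to them, and where a whole thing is asked for, a point or a joint stands for the part that bears it (a point fixed in the world has none). Each returns a list of dicts, best first, with "conf" (0 to 1); they miss things now and then, are a little off and sometimes report something else, mostly with a low value. They report only what shows in the picture. A call takes as long as a camera call. They do not tell look-alikes from the thing itself.
- optics.masks_of(target, camera): "pixels" (480x640 bool, what is visible of it) and "extent" ([centre column, centre row, width, height] in pixels, round what is visible of it).
The state is a dict: "t": time; "qpos": joint angles; "qvel": joint speeds; "joint_torque": joint torques, N m; "ee_pos": TCP position; "orientation": TCP orientation; "ft_force": force on the tool from outside, world axes, zero at the start; "moment": the same for the moment, N m; "width": finger opening in mm; "grasp_force": force on a finger pad.
Only numpy, scipy, OpenCV 4.12 (cv2) and the standard library are available. Lean on these libraries where they do the work, as an engineer would, in place of code of your own. Each camera call takes 0.05 s, during which the arm holds its last target. There are 200 camera calls.

### The job

Wash the purple pegs: tip the caddy out over the basin of the white countertop washer so that its pegs slide in, and put every loose peg from the counter into the basin too. Stand the empty caddy upright on its drip mat again, and only when all the pegs are in the basin press the start button fully down and release it. Leave the tub, dish and funnel where they are.

Things in the scene. Friction and masses are not known exactly. Their poses are not given: they have to be found in the camera images.
- peg1: purple plastic beach-towel peg, a bar 90 x 24 x 18 mm, 30 g. Origin: centre of the 90 x 24 underside; x along its length, z through the 18 mm thickness. Starts lying in the caddy, along its pouring direction. May be absent.
- peg2: purple plastic beach-towel peg, a bar 90 x 24 x 18 mm, 30 g. Origin: centre of the 90 x 24 underside; x along its length, z through the 18 mm thickness. Starts lying in the caddy, along its pouring direction. May be absent.
- peg3: purple plastic beach-towel peg, a bar 90 x 24 x 18 mm, 30 g. Origin: centre of the 90 x 24 underside; x along its length, z through the 18 mm thickness. Starts lying in the caddy, along its pouring direction. May be absent.
- peg4: purple plastic beach-towel peg, a bar 90 x 24 x 18 mm, 30 g. Origin: centre of the 90 x 24 underside; x along its length, z through the 18 mm thickness. Starts lying in the caddy, along its pouring direction. May be absent.
- peg5: purple plastic beach-towel peg, a bar 90 x 24 x 18 mm, 30 g. Origin: centre of the 90 x 24 underside; x along its length, z through the 18 mm thickness. Starts lying loose on the counter between washer and caddy. May be absent.
- peg6: purple plastic beach-towel peg, a bar 90 x 24 x 18 mm, 30 g. Origin: centre of the 90 x 24 underside; x along its length, z through the 18 mm thickness. Starts lying loose on the counter between washer and caddy. May be absent.
- peg7: purple plastic beach-towel peg, a bar 90 x 24 x 18 mm, 30 g. Origin: centre of the 90 x 24 underside; x along its length, z through the 18 mm thickness. Starts lying loose on the counter between washer and caddy. May be absent.
- peg8: purple plastic beach-towel peg, a bar 90 x 24 x 18 mm, 30 g. Origin: centre of the 90 x 24 underside; x along its length, z through the 18 mm thickness. Starts lying loose on the counter between washer and caddy. May be absent.
- peg9: purple plastic beach-towel peg, a bar 90 x 24 x 18 mm, 30 g. Origin: centre of the 90 x 24 underside; x along its length, z through the 18 mm thickness. Starts lying loose on the counter between washer and caddy. May be absent.
- caddy: open plastic caddy 150 (x) x 130 (y) mm, 220 g; floor 5 mm, walls 5 mm thick, 55 high on +x and both y sides; the -x side is an open mouth: pegs slide out when it is tipped down 60 to 75 degrees. Fixed handle bar across the middle along y, 22 wide (x), 20 deep, 120 free length, centre 115 above the underside at x = y = 0. Origin: centre of underside; z up.
- mat: black rubber drip mat fixed on the counter, 200 x 180 x 3 mm, on which the caddy starts. Origin: centre of its underside; x along the 200 mm side.
- washer: white countertop ultrasonic washer, fixed, 270 mm (x) x 210 mm (y) x 120 mm high. At its -x end a flat deck 80 mm wide at full height carries the start button; the rest is the open steel basin, rim 120 mm above the counter. Origin: centre of the underside; z up.
- basin (a point): centre of the basin's inner floor, 30 mm above the counter; the basin is 180 mm (along its x) by 190 mm (along its y) inside and 90 mm deep, with 10 mm walls on three sides and the deck on its -x side. Axes as the washer's.
- start_top (a point): centre of the top of the round start button (radius 18 mm) in a low grey collar on the washer's deck; it moves down with the button.
- start (a joint): travel of the spring start button: 0 when up, 0.008 m fully down; pushed straight down, about 5 N at the bottom; springs back when released.
- tub: bystander: closed blue screw-top tub, radius 61 mm, 118 mm high. Origin: centre of the underside.
- dish: bystander: shallow green ceramic dish, radius 60 mm, 35 mm high. Origin: centre of the underside.
- funnel: bystander: steel funnel standing mouth down, radius 55 mm, 100 mm high. Origin: centre of the underside.
Not all that is in view belongs to the job. What is shaped like the peg7 but green or turquoise is not meant.

How it is judged:
By the outcome, as a careful person would: the job done as asked, in the order asked, and still so for the second after the job is handed in, with the robot touching nothing.
Of peg1, peg2, peg3, peg4 only 2 to 4 are there at a start; the rules pass over those that are not, and their reading is None.
Of peg5, peg6, peg7, peg8, peg9 only 3 to 5 are there at a start; the rules pass over those that are not, and their reading is None.
At some moment in a run one of peg5, peg6, peg7, peg8, peg9, caddy may be knocked a few centimetres aside while the robot is not near it.
It also fails if it takes over 210 s, if anything falls off the work surface, if the arm or the gripper's body presses on something with over 40 N, if the wrist force passes 120 N, or if a joint passes its speed limit or range.

## Working session

There is one attempt and no reset: what is moved stays moved. The work goes in short steps, Python scripts to look and compute and a shell command to move; the robot and the scene stay as the last step left them, time stands still between calls to the robot, and variables do not carry over. Pictures are saved under pics/ and viewed, at most 18 in all, crops included, and the job is handed in when it is done.

```bash
ls; mkdir -p pics; python3 - <<'E'
from workcell import ctrl, optics
import cv2,numpy as np
np.set_printoptions(precision=3,suppress=True)
print(ctrl.get_obs())
for n in ["scene","top","wrist"]:
    im=optics.get_image(n); cv2.imwrite(f"pics/{n}0.png",im[:,:,::-1]); print(n,optics.camera_model(n))
E
```

```text
pics
{'t': 0.0, 'qpos': array([ 1.114,  0.424,  1.631, -0.   ,  1.089, -0.019]), 'qvel': array([ 0.001, -0.001,  0.001, -0.001,  0.   ,  0.002]), 'joint_torque': array([  0.001, -54.464, -27.367,   0.064,   0.023,  -0.   ]), 'ee_pos': array([264.691, 565.558, 221.896]), 'orientation': array([-0.682, -3.066,  0.002]), 'ft_force': array([-0.255, -0.597, -0.552]), 'moment': array([-0.003, -0.007, -0.085]), 'grasp_force': 0.0, 'width': 88.21348104822626}
scene {'fov_y': 53.82824467361168, 'cx': 320.2306192647914, 'cy': 239.70507391885926, 'k1': -0.053181902834533834, 'view': array([[   -0.552,     0.834,    -0.001,   301.159],
       [   -0.658,    -0.435,     0.614,   278.823],
       [    0.512,     0.34 ,     0.789, -1347.681],
       [    0.   ,     0.   ,     0.   ,     1.   ]])}
top {'fov_y': 53.7628955550194, 'cx': 321.3593945812514, 'cy': 248.6365622231363, 'k1': -0.035545263581201414, 'view': array([[    0.014,    -1.   ,    -0.004,   -10.393],
       [    0.991,     0.014,     0.135,  -524.042],
       [   -0.135,    -0.006,     0.991, -1140.548],
       [    0.   ,     0.   ,     0.   ,     1.   ]])}
wrist {'fov_y': 65.33908273228532, 'cx': 314.25071447706875, 'cy': 230.54202796685053, 'k1': -0.06827643519061029, 'hand_eye': array([[   0.001,    0.966,    0.259,   71.171],
       [   1.   ,   -0.   ,   -0.001,    0.411],
       [  -0.001,    0.259,   -0.966, -163.18 ],
       [   0.   ,    0.   ,    0.   ,    1.   ]])}
```

View pics/top0.png

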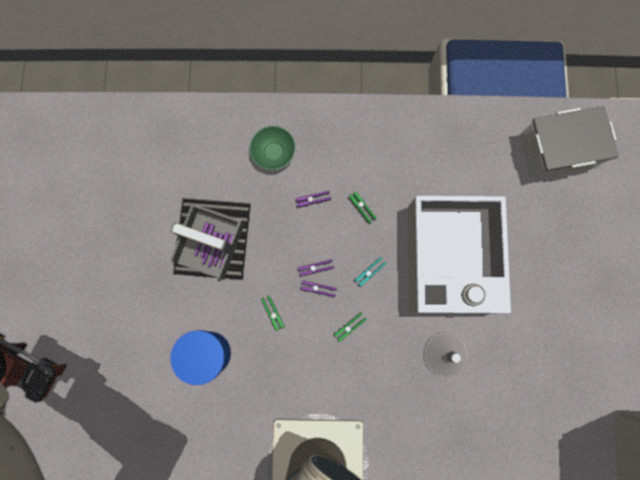

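View pics/scene0.png

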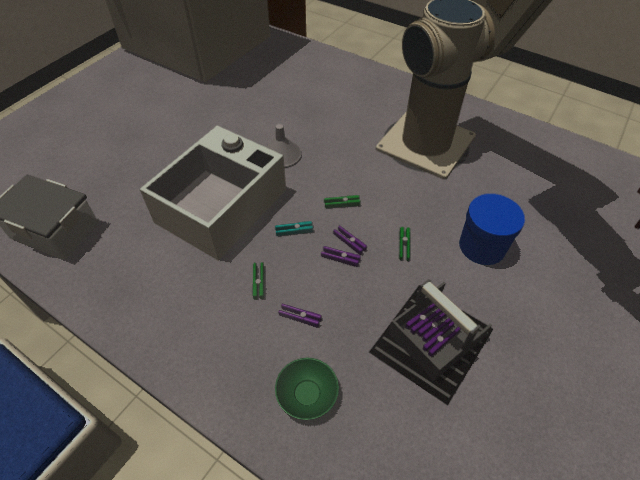

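The top view shows the caddy at about (210,240) on its mat, with three loose purple pegs at (312,199), (316,268) and (318,289). The washer is at (462,255), its deck towards the robot and the button at (475,294). The scene view agrees: caddy at (435,335), button at (232,142).

```bash
cat > h.py <<'E'
from workcell import ctrl, optics
import cv2, numpy as np
from scipy.spatial.transform import Rotation as R
np.set_printoptions(precision=3,suppress=True)
def cam(name):
    m=optics.camera_model(name); f=240/np.tan(np.radians(m['fov_y']/2))
    if 'view' in m: V=m['view']
    else:
        o=ctrl.get_obs(); T=np.eye(4); T[:3,:3]=R.from_rotvec(o['orientation']).as_matrix(); T[:3,3]=o['ee_pos']
        V=np.linalg.inv(T@m['hand_eye'])
    return dict(V=V,K=np.array([[f,0,m['cx']],[0,f,m['cy']],[0,0,1]]),k1=m['k1'])
F=np.diag([1.,-1,-1])
def proj(c,P):
    q=(F@(c['V'][:3,:3]@np.atleast_2d(P).T+c['V'][:3,3:])).T; s=q[:,:2]/q[:,2:]
    s=s*(1+c['k1']*(s**2).sum(1,keepdims=True)); return s*c['K'][0,0]+c['K'][:2,2]
def ray(c,px):
    d=(np.atleast_2d(px).astype(float)-c['K'][:2,2])/c['K'][0,0]; s=d.copy()
    for _ in range(10): s=d/(1+c['k1']*(s**2).sum(1,keepdims=True))
    v=np.c_[s,np.ones(len(s))]@F@c['V'][:3,:3]; o=-c['V'][:3,:3].T@c['V'][:3,3]
    return o,v/np.linalg.norm(v,axis=1,keepdims=True)
def onz(c,px,z):
    o,v=ray(c,px); return o+v*((z-o[2])/v[:,2:])
def tri(*cp):
    A=0;b=0;L=[]
    for c,p in cp:
        o,v=ray(c,p); M=np.eye(3)-np.outer(v[0],v[0]); A=A+M;b=b+M@o; L.append((M,o))
    X=np.linalg.solve(A,b); return X,[np.linalg.norm(M@(X-o)).round(1) for M,o in L]
def purple(im):
    h=cv2.cvtColor(im,cv2.COLOR_RGB2HSV); return ((h[...,0]>130)&(h[...,0]<160)&(h[...,1]>90)&(h[...,2]>40)).astype(np.uint8)
def pegs(im,c,z=18,amin=60):
    m=cv2.morphologyEx(purple(im),cv2.MORPH_CLOSE,np.ones((3,3))); out=[]
    n,l,st,ce=cv2.connectedComponentsWithStats(m)
    for i in range(1,n):
        if st[i,4]<amin: continue
        ys,xs=np.where(l==i); P=onz(c,np.c_[xs,ys],z)[:,:2].astype(np.float32)
        (cx,cy),(w,h),a=cv2.minAreaRect(P); 
        if w<h: w,h,a=h,w,a+90
        out.append((ce[i].round(),round(cx),round(cy),round(w),round(h),round((a+90)%180-90)))
    return out
E
python3 - <<'E'
from h import *
T,S=cam('top'),cam('scene')
ti=optics.get_image('top'); si=optics.get_image('scene')
for n,im,c in (('top',ti,T),('scene',si,S)):
    print(n,*pegs(im,c),sep='\n')
    for t in ['caddy','washer','start_top','tub','dish','funnel','peg1']:
        print(t,[(round(d['conf'],2),np.round(d['extent'])) for d in optics.masks_of(t,n)][:5 if t!='peg1' else 12])
a=cv2.resize(ti[180:300,150:270],(560,560),interpolation=cv2.INTER_CUBIC)
cv2.imwrite('pics/ca.png',a[:,:,::-1])
a=cv2.resize(si[270:410,360:500],(560,560),interpolation=cv2.INTER_CUBIC)
cv2.imwrite('pics/cb.png',a[:,:,::-1])
E
```

```text
top
(array([307., 201.]), 655, 22, 83, 22, -75)
(array([216., 232.]), 565, 262, 74, 23, 67)
(array([205., 253.]), 508, 293, 43, 16, -19)
(array([215., 257.]), 499, 267, 43, 17, -19)
(array([311., 270.]), 478, 12, 83, 20, -75)
(array([315., 291.]), 418, 6, 85, 7, 77)
caddy [(0.96, array([209., 241.,  72.,  74.]))]
washer [(0.57, array([316., 269.,  36.,  17.])), (0.56, array([459., 254., 105., 122.])), (0.48, array([205., 240.,  22.,  32.])), (0.41, array([321., 288.,  34.,  17.]))]
start_top [(0.57, array([475., 295.,  15.,  16.]))]
tub [(0.89, array([204., 357.,  62.,  54.]))]
dish [(0.78, array([271., 147.,  45.,  46.])), (0.22, array([214., 250.,  19.,  36.]))]
funnel [(0.56, array([445., 354.,  40.,  44.]))]
peg1 [(0.85, array([362., 207.,  28.,  34.])), (0.83, array([321., 288.,  30.,  14.])), (0.77, array([215., 250.,  17.,  35.])), (0.72, array([223., 249.,  21.,  30.])), (0.7, array([350., 329.,  30.,  30.])), (0.6, array([313., 198.,  33.,  16.])), (0.6, array([370., 270.,  30.,  31.])), (0.58, array([205., 238.,  21.,  32.])), (0.51, array([273., 312.,  20.,  34.])), (0.48,
[... 344 characters left out ...]
  71.]))]
start_top [(0.68, array([213., 192., 145., 133.])), (0.49, array([231., 141.,  14.,  13.])), (0.31, array([351., 239.,  32.,  23.]))]
tub [(0.86, array([491., 229.,  65.,  66.]))]
dish [(0.57, array([306., 388.,  59.,  64.]))]
funnel [(0.89, array([285., 146.,  34.,  44.]))]
peg1 [(0.96, array([296., 227.,  35.,  17.])), (0.93, array([301., 316.,  43.,  20.])), (0.92, array([436., 327.,  36.,  28.])), (0.9, array([351., 240.,  34.,  28.])), (0.83, array([422., 318.,  40.,  29.])), (0.79, array([259., 282.,  11.,  34.])), (0.71, array([441., 338.,  35.,  29.])), (0.71, array([340., 256.,  38.,  23.])), (0.55, array([405., 244.,  17.,  32.])), (0.54, array([342., 202.,  35.,  15.]))]
```

View pics/ca.png

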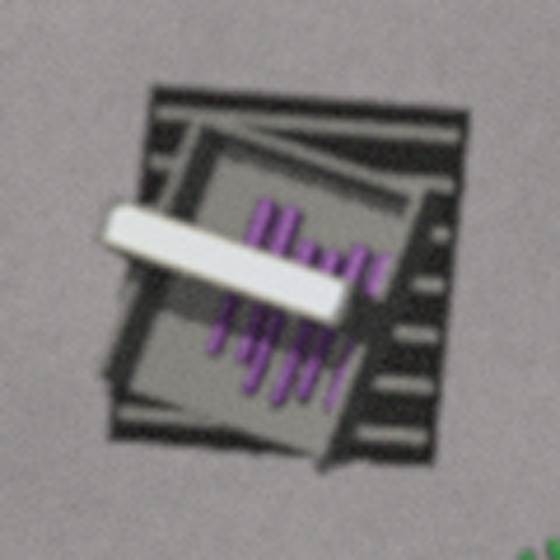

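View pics/cb.png

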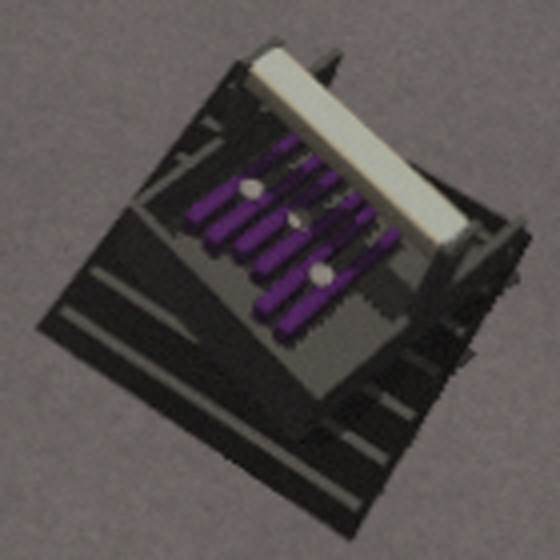

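Crops: the caddy's tall wall faces away from the robot (+x) and its mouth faces the robot. It holds three pegs. The handle's top centre is at about (228,262) in the top crop and (361,144) in the scene crop.

```bash
cat >> h.py <<'E'
def plan(x,y,z,yaw=None):
    """tool-down target: turn about tool z (units, to yaw of tool y mod 180), then the shift in tool units after the turn"""
    o=ctrl.get_obs(); M=R.from_rotvec(o['orientation']).as_matrix(); cur=np.degrees(np.arctan2(M[1,1],M[0,1]))
    d=0 if yaw is None else (yaw-cur+90)%180-90
    M2=R.from_euler('z',d,degrees=True).as_matrix()@M
    s=M2.T@(np.array([x,y,z])-o['ee_pos'])/40
    print('tilt',np.degrees(np.arccos(-M[2,2])).round(1),'yawY',cur.round(1),'turn_z',round(-d/6,2),'(alt',round(-(d-np.sign(d)*180)/6,1),') shift',s,'q',o['qpos'],'pos',o['ee_pos'],'w',round(o['width'],1))
E
python3 - <<'E'
from h import *
T,S=cam('top'),cam('scene')
print('handle',tri((T,(198.9,236.1)),(S,(450.3,306))))
tc=lambda x,y:(150+x*120/560,180+y*120/560); sc=lambda x,y:(360+x/4,270+y/4)
print('hL',tri((T,tc(112,224)),(S,sc(455,233))),'hR',tri((T,tc(342,300)),(S,sc(267,55))))
H=onz(T,[tc(112,222),tc(345,300)],125);d=H[0]-H[1];print(H,np.linalg.norm(d),np.degrees(np.arctan2(d[1],d[0])))
print('button',tri((T,(475,294)),(S,(231.5,141.5))))
W=onz(T,[(415,197),(506,196),(510,313),(417,314)],120); print(W,W.mean(0),np.linalg.norm(np.diff(W,axis=0),axis=1))
W=tri((T,(415,197)),(S,(212,251))) ; print(W)
for a,b in (((313,198.5),(301,316)),((316,268.5),(340.5,256)),((320.5,288),(351,240))): print('peg',tri((T,a),(S,b)))
for n,p,q in (('mat',(182.5,199),(437,399)),): print(onz(T,[p],3))
plan(480,13,200,15)
E
```

```text
handle (array([537.022, 283.558, 120.641]), [np.float64(2.9), np.float64(2.9)])
hL (array([555.894, 340.535, 121.577]), [np.float64(0.8), np.float64(0.8)]) hR (array([518.215, 225.287, 123.115]), [np.float64(2.8), np.float64(2.8)])
[[556.536 338.723 125.   ]
 [518.981 220.776 125.   ]] 123.7814218786619 72.33831957245391
button (array([ 411.863, -350.567,  130.903]), [np.float64(1.4), np.float64(1.4)])
[[ 637.628 -220.935  120.   ]
 [ 643.4   -435.436  120.   ]
 [ 370.983 -434.254  120.   ]
 [ 366.308 -222.192  120.   ]] [ 504.58  -328.204  120.   ] [214.579 272.42  212.114]
(array([ 652.397, -229.296,   43.597]), [np.float64(7.6), np.float64(7.6)])
peg (array([657.775,  22.829,   4.461]), [np.float64(2.4), np.float64(2.4)])
peg (array([477.143,  10.61 ,   3.376]), [np.float64(0.6), np.float64(0.6)])
peg (array([425.842,   2.59 ,   3.983]), [np.float64(5.2), np.float64(5.2)])
[[653.902 360.389   3.   ]]
tilt 0.0 yawY 64.9 turn_z 8.32 (alt -21.7 ) shift [-14.747   1.615   0.567] q [ 1.114  0.423  1.63  -0.     1.089 -0.019] pos [264.937 566.058 222.679] w 87.7
```

```bash
python3 -m jog '[[0,0,0,0,0,1,0.5],[0,0,0,0,0,1,0.5],[0,0,0,0,0,1,0.5],[0,0,0,0,0,1,0.5],[0,0,0,0,0,1,0.5],[0,0,0,0,0,1,0.5],[0,0,0,0,0,1,0.5],[0,0,0,0,0,1,0.5],[0,0,0,0,0,0.3,0.5]]' && python3 -m jog '[[-1,0.1,0,0,0,0,0.5],[-1,0.1,0,0,0,0,0.5],[-1,0.1,0,0,0,0,0.5],[-1,0.1,0,0,0,0,0.5],[-1,0.1,0,0,0,0,0.5],[-1,0.1,0,0,0,0,0.5],[-1,0.1,0,0,0,0,0.5],[-1,0.1,0,0,0,0,0.5],[-1,0.1,0,0,0,0,0.5],[-1,0.1,0,0,0,0,0.5],[-1,0.1,0,0,0,0,0.5],[-1,0.1,0,0,0,0,0.5],[-1,0.1,0,0,0,0,0.5],[-1,0.1,0,0,0,0,0.5],[-0.7,0.1,0,0,0,0,0.5],[0,0,0,0,0,0,0.5]]'
cat > look.py <<'E'
from h import *
import sys
ctrl.get_obs(); W=cam('wrist'); w=optics.get_image('wrist'); cv2.imwrite(f'pics/{sys.argv[1]}.png',w[:,:,::-1])
print('wrist',*pegs(w,W,float(sys.argv[2]) if len(sys.argv)>2 else 18,400),sep='\n')
t=optics.get_image('top'); cv2.imwrite(f'pics/{sys.argv[1]}t.png',t[:,:,::-1]); print('top',*pegs(t,cam('top')),sep='\n')
s=optics.get_image('scene'); cv2.imwrite(f'pics/{sys.argv[1]}s.png',s[:,:,::-1]); print('scene',*pegs(s,cam('scene')),sep='\n')
E
python3 look.py w1; python3 -c "from h import *; plan(480,13,200,15)"
```

```text
t: 1.85
ee_pos: [264.9, 566.1, 222.7]
orientation: [1.914, 2.491, 0.0]
ft_force: [-0.8, -0.3, -0.6]
width: 44.1
grasp_force: 0.0
t: 3.45
ee_pos: [477.5, 11.5, 222.9]
orientation: [1.914, 2.49, 0.001]
ft_force: [0.2, 0.1, 0.3]
width: 43.8
grasp_force: 0.0
wrist
(array([260., 189.]), 422, 8, 88, 9, 79)
(array([310., 197.]), 474, 11, 87, 8, -75)
(array([325., 198.]), 487, 15, 87, 8, -75)
(array([274., 195.]), 435, 5, 88, 8, 78)
(array([482., 232.]), 655, 24, 87, 27, -76)
top
(array([308., 201.]), 654, 22, 84, 20, -82)
(array([208., 228.]), 575, 286, 23, 22, -18)
(array([224., 236.]), 557, 247, 44, 19, 64)
(array([205., 253.]), 508, 292, 45, 15, -16)
(array([215., 257.]), 500, 266, 44, 18, -19)
scene
(array([347., 248.]), 453, 9, 92, 88, 9)
(array([431., 329.]), 537, 270, 91, 82, -20)
(array([304., 315.]), 659, 24, 86, 24, -76)
tilt 0.0 yawY 15.1 turn_z 0.01 (alt -30.0 ) shift [-0.061  0.093  0.564] q [ 0.005  0.204  1.95   0.     0.988 -0.258] pos [475.792  14.374 222.558] w 44.1
```

View pics/w1.png

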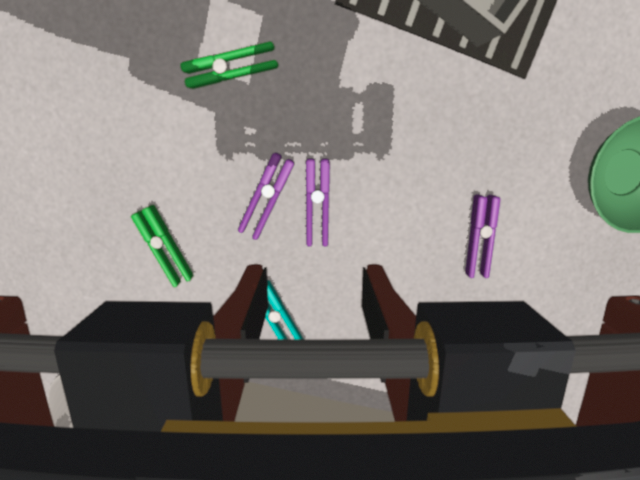

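The wrist view shows two purple pegs at (265,195) and (317,200) and a third at (483,235), with the green and turquoise lookalikes well apart. Descend on the middle peg, slightly towards −y.

```bash
python3 -m jog '[[-0.27,0.1,0.5,0,0,0,0.45],[0,0,1,0,0,0,0.45],[0,0,1,0,0,0,0.45],[0,0,1,0,0,0,0.45],[0,0,1,0,0,0,0.45],[0,0,0.6,0,0,0,0.45],[0,0,0.26,0,0,0,0.45],[0,0,0.1,0,0,0,0.45],[0,0,0,0,0,0,0.45],[0,0,0,0,0,0,0],[0,0,0,0,0,0,0],[0,0,0,0,0,0,0],[0,0,0,0,0,0,0],[0,0,0,0,0,0,0]]' && python3 -m jog '[[0,0,-0.5,0,0,0,0],[0,0,-1,0,0,0,0],[0,0,-1,0,0,0,0],[0,0,-1,0,0,0,0],[0,0,-1,0,0,0,0],[0,0,-1,0,0,0,0],[0,0,-0.2,0,0,0,0],[0,0,0,0,0,0,0]]'; python3 -c "
from h import *; plan(545,-335,225,15);plan(545,-310,225,0)"
```

```text
t: 5.0
ee_pos: [483.7, 4.7, 5.3]
orientation: [1.909, 2.493, 0.002]
ft_force: [-1.3, 2.3, 7.4]
width: 23.8
grasp_force: 30.0
t: 5.8
ee_pos: [483.7, 4.6, 234.0]
orientation: [1.908, 2.492, 0.004]
ft_force: [0.3, 0.5, 0.1]
width: 23.7
grasp_force: 30.0
tilt 0.2 yawY 15.1 turn_z 0.02 (alt -30.0 ) shift [-8.597 -0.718  0.231] q [-0.015  0.198  1.927 -0.     1.013 -0.279] pos [483.693   4.577 233.967] w 23.7
tilt 0.2 yawY 15.1 turn_z 2.52 (alt -27.5 ) shift [-7.864  1.532  0.239] q [-0.015  0.198  1.927 -0.     1.013 -0.279] pos [483.693   4.577 233.967] w 23.7
```

```bash
python3 -m jog '[[-1,0,0,0,0,0,0],[-1,0,0,0,0,0,0],[-1,0,0,0,0,0,0],[-1,0,0,0,0,0,0],[-1,0,0,0,0,0,0],[-1,0,0,0,0,0,0],[-1,0,0,0,0,0,0],[-1,0,0,0,0,0,0],[-0.53,-0.3,0,0,0,0,0],[0,0,0,0,0,0,0],[0,0,1,0,0,0,0],[0,0,1,0,0,0,0],[0,0,1,0,0,0,0],[0,0,1,0,0,0,0],[0,0,0.3,0,0,0,0],[0,0,0,0,0,0,0],[0,0,0,0,0,0,0.45],[0,0,0,0,0,0,0.45],[0,0,0,0,0,0,0.45]]' && python3 -m jog '[[0,0,-1,0,0,0,0.45],[0,0,-1,0,0,0,0.45],[0,0,-1,0,0,0,0.45],[0,0,-1,0,0,0,0.45],[0,0,-0.3,0,0,0,0.45],[0,0,0,0,0,0,0.45]]'; python3 look.py w2; python3 -c "
from h import *; plan(428.5,6.5,225,-11.5);plan(657,23.5,225,14)"
```

```text
t: 7.7
ee_pos: [561.4, -328.5, 62.4]
orientation: [1.908, 2.492, 0.001]
ft_force: [-0.4, 0.1, 0.1]
width: 39.0
grasp_force: 0.0
t: 8.3
ee_pos: [561.5, -328.6, 235.6]
orientation: [1.906, 2.49, 0.001]
ft_force: [0.5, -0.5, -0.9]
width: 39.6
grasp_force: 0.0
wrist
(array([305., 190.]), 553, -326, 94, 8, -75)
(array([321., 189.]), 567, -322, 94, 9, -76)
top
(array([307., 201.]), 655, 22, 83, 22, -75)
(array([216., 232.]), 565, 262, 74, 23, 67)
(array([205., 253.]), 508, 292, 43, 16, -19)
(array([215., 257.]), 500, 266, 44, 17, -18)
(array([317., 285.]), 433, 3, 84, 6, 78)
(array([316., 291.]), 419, 5, 84, 7, 78)
scene
(array([205., 207.]), 545, -345, 80, 26, -75)
(array([351., 240.]), 431, 7, 88, 28, 76)
(array([304., 315.]), 660, 24, 86, 24, -76)
(array([431., 329.]), 536, 270, 88, 82, -20)
tilt 0.2 yawY 15.1 turn_z 4.44 (alt -25.6 ) shift [ 7.525 -4.867  0.163] q [-0.548  0.45   1.567  0.     1.127 -0.812] pos [ 559.284 -327.29   230.609] w 39.9
tilt 0.2 yawY 15.1 turn_z 0.19 (alt -29.8 ) shift [7.918 4.492 0.147] q [-0.548  0.45   1.567  0.     1.127 -0.812] pos [ 559.284 -327.29   230.609] w 39.9
```

View pics/w2.png

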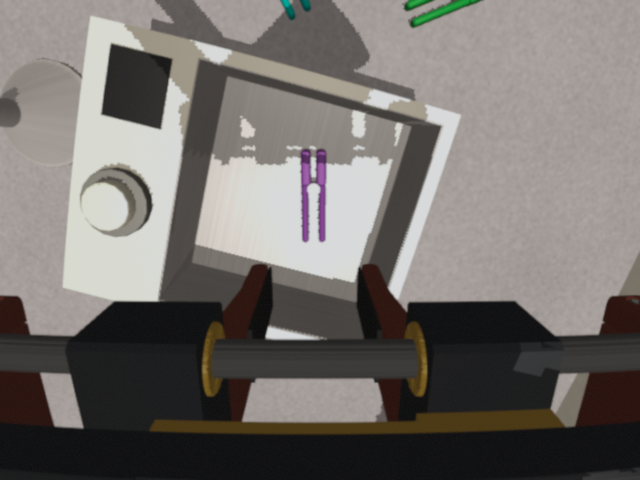

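The peg lies in the basin at (313,195), and the button shows at (107,202). Next, the far peg.

```bash
python3 -m jog '[[1,0.56,0,0,0,0.2,0.5],[1,0.56,0,0,0,0,0.5],[1,0.56,0,0,0,0,0.5],[1,0.56,0,0,0,0,0.5],[1,0.56,0,0,0,0,0.5],[1,0.56,0,0,0,0,0.5],[1,0.56,0,0,0,0,0.5],[0.91,0.56,0,0,0,0,0.5],[0,0,0,0,0,0,0.5],[0,0,0,0,0,0,0.5]]'; python3 - <<'E'
from h import *
plan(656,23,4,14); W=cam('wrist'); print(pegs(optics.get_image('wrist'),W,18,400)); optics.get_image('top')
E
```

```text
t: 9.45
ee_pos: [656.2, 23.3, 230.0]
orientation: [-1.932, -2.474, 0.004]
ft_force: [0.8, 0.6, 0.7]
width: 44.0
grasp_force: 0.0
tilt 0.2 yawY 14.0 turn_z 0.01 (alt -30.0 ) shift [-0.01   0.014  5.65 ] q [ 0.018  0.464  1.547 -0.     1.135 -0.227] pos [656.192  23.339 229.984] w 44.0
[(array([ 99., 162.]), 432, 6, 89, 27, 79), (array([309., 198.]), 652, 22, 88, 8, -76), (array([324., 198.]), 665, 25, 88, 7, -75)]
```

```bash
python3 -m jog '[[0,0.05,1,0,0,0,0.5],[0,0,1,0,0,0,0.5],[0,0,1,0,0,0,0.5],[0,0,1,0,0,0,0.5],[0,0,1,0,0,0,0.5],[0,0,0.4,0,0,0,0.5],[0,0,0.23,0,0,0,0.5],[0,0,0,0,0,0,0.5],[0,0,0,0,0,0,0],[0,0,0,0,0,0,0],[0,0,0,0,0,0,0],[0,0,0,0,0,0,0],[0,0,0,0,0,0,0]]' && python3 -m jog '[[0,0,-0.5,0,0,0,0],[0,0,-1,0,0,0,0],[0,0,-1,0,0,0,0],[0,0,-1,0,0,0,0],[0,0,-1,0,0,0,0],[0,0,-1,0,0,0,0],[0,0,-0.2,0,0,0,0],[0,0,0,0,0,0,0]]'; python3 -c "
from h import *; plan(530,-340,75)"
```

```text
t: 10.85
ee_pos: [660.2, 23.1, 8.8]
orientation: [1.935, 2.473, 0.002]
ft_force: [-1.7, -0.0, 6.5]
width: 23.9
grasp_force: 30.0
t: 11.65
ee_pos: [660.0, 23.2, 237.3]
orientation: [1.934, 2.472, 0.004]
ft_force: [-0.5, -0.7, -0.4]
width: 23.5
grasp_force: 30.0
tilt 0.2 yawY 13.9 turn_z 0.0 (alt 0.0 ) shift [-8.028 -5.356  4.043] q [ 0.017  0.458  1.537  0.     1.142 -0.226] pos [659.992  23.217 237.271] w 23.5
```

```bash
python3 -m jog '[[-1,-0.67,0,0,0,0,0],[-1,-0.67,0,0,0,0,0],[-1,-0.67,0,0,0,0,0],[-1,-0.67,0,0,0,0,0],[-1,-0.67,0,0,0,0,0],[-1,-0.67,0,0,0,0,0],[-1,-0.67,0,0,0,0,0],[-1,-0.67,0,0,0,0,0],[0,0,0,0,0,0,0],[0,0,0,0,0,0,0],[0,0,1,0,0,0,0],[0,0,1,0,0,0,0],[0,0,1,0,0,0,0],[0,0,1,0,0,0,0],[0,0,0,0,0,0,0],[0,0,0,0,0,0,0.4],[0,0,0,0,0,0,0.4],[0,0,0,0,0,0,0.4]]' && python3 -m jog '[[0,0,-1,0,0,0,0.45],[0,0,-1,0,0,0,0.45],[0,0,-1,0,0,0,0.45],[0,0,-1,0,0,0,0.45],[0,0,0,0,0,0,0.45]]'; python3 look.py w3; python3 -c "
from h import *; plan(428,6.5,225,-11.5)"
```

```text
t: 13.45
ee_pos: [529.5, -339.6, 77.5]
orientation: [1.933, 2.472, 0.0]
ft_force: [-0.2, 0.0, 0.1]
width: 35.3
grasp_force: 0.0
t: 13.95
ee_pos: [531.3, -341.3, 243.6]
orientation: [1.928, 2.463, 0.002]
ft_force: [0.3, -0.5, -0.1]
width: 39.8
grasp_force: 0.0
wrist
(array([337., 183.]), 555, -325, 94, 9, -75)
(array([353., 181.]), 570, -321, 94, 9, -75)
(array([302., 194.]), 523, -345, 94, 8, -76)
(array([318., 193.]), 537, -342, 94, 8, -77)
top
(array([216., 232.]), 565, 261, 75, 23, 68)
(array([205., 253.]), 508, 293, 43, 15, -19)
(array([215., 257.]), 500, 266, 44, 17, -19)
(array([315., 291.]), 420, 6, 82, 7, 79)
scene
(array([207., 202.]), 530, -354, 90, 61, -74)
(array([351., 240.]), 432, 7, 86, 27, 79)
(array([431., 329.]), 538, 268, 91, 82, -18)
tilt 0.1 yawY 13.9 turn_z 4.24 (alt -25.8 ) shift [ 7.968 -4.17   0.262] q [-0.59   0.412  1.614 -0.     1.114 -0.833] pos [ 527.893 -339.055  236.024] w 39.6
```

```bash
python3 -m jog '[[0,0,0,0,0,1,0.5],[0,0,0,0,0,1,0.5],[0,0,0,0,0,1,0.5],[0,0,0,0,0,1,0.5],[0,0,0,0,0,0.24,0.5],[1,-0.52,0,0,0,0,0.5],[1,-0.52,0,0,0,0,0.5],[1,-0.52,0,0,0,0,0.5],[1,-0.52,0,0,0,0,0.5],[1,-0.52,0,0,0,0,0.5],[1,-0.52,0,0,0,0,0.5],[1,-0.52,0,0,0,0,0.5],[0.97,-0.52,0,0,0,0,0.5],[0,0,0,0,0,0,0.5],[0,0,0,0,0,0,0.5]]'; python3 - <<'E'
from h import *
plan(428,6.5,4,-11.5); W=cam('wrist'); print(pegs(optics.get_image('wrist'),W,18,400))
E
```

```text
t: 15.6
ee_pos: [428.2, 7.2, 234.7]
orientation: [-2.429, -1.992, 0.001]
ft_force: [1.0, 0.6, 0.1]
width: 44.4
grasp_force: 0.0
tilt 0.0 yawY -11.3 turn_z 0.04 (alt -30.0 ) shift [-0.017  0.004  5.768] q [-0.011  0.111  2.032 -0.     0.999  0.186] pos [428.151   7.242 234.729] w 44.4
[(array([307., 198.]), 421, 7, 88, 8, 78), (array([322., 198.]), 436, 5, 88, 8, 79)]
```

```bash
python3 -m jog '[[0,0,1,0,0,0,0.5],[0,0,1,0,0,0,0.5],[0,0,1,0,0,0,0.5],[0,0,1,0,0,0,0.5],[0,0,1,0,0,0,0.5],[0,0,0.5,0,0,0,0.5],[0,0,0.22,0,0,0,0.5],[0,0,0,0,0,0,0.5],[0,0,0,0,0,0,0],[0,0,0,0,0,0,0],[0,0,0,0,0,0,0],[0,0,0,0,0,0,0],[0,0,0,0,0,0,0]]' && python3 -m jog '[[0,0,-0.5,0,0,0,0],[0,0,-1,0,0,0,0],[0,0,-1,0,0,0,0],[0,0,-1,0,0,0,0],[0,0,-1,0,0,0,0],[0,0,-1,0,0,0,0],[0,0,-0.2,0,0,0,0],[0,0,0,0,0,0,0]]'; python3 -c "
from h import *; plan(595,-325,75,0)"
```

```text
t: 16.95
ee_pos: [429.5, 6.4, 7.3]
orientation: [2.432, 1.987, 0.003]
ft_force: [-1.1, -1.5, 8.3]
width: 23.5
grasp_force: 30.0
t: 17.75
ee_pos: [429.4, 6.6, 235.9]
orientation: [2.431, 1.986, 0.005]
ft_force: [-1.0, -0.8, -0.8]
width: 23.7
grasp_force: 30.0
tilt 0.2 yawY -11.5 turn_z -1.92 (alt 28.1 ) shift [-8.293  4.123  4.033] q [-0.012  0.109  2.031 -0.     0.997  0.189] pos [429.418   6.586 235.871] w 23.7
```

```bash
python3 -m jog '[[0,0,0,0,0,-1,0],[0,0,0,0,0,-0.92,0],[-1,0.5,0,0,0,0,0],[-1,0.5,0,0,0,0,0],[-1,0.5,0,0,0,0,0],[-1,0.5,0,0,0,0,0],[-1,0.5,0,0,0,0,0],[-1,0.5,0,0,0,0,0],[-1,0.5,0,0,0,0,0],[-1,0.5,0,0,0,0,0],[-0.3,0,0,0,0,0,0],[0,0,0,0,0,0,0],[0,0,1,0,0,0,0],[0,0,1,0,0,0,0],[0,0,1,0,0,0,0],[0,0,1,0,0,0,0],[0,0,0,0,0,0,0],[0,0,0,0,0,0,0.35],[0,0,0,0,0,0,0.35],[0,0,0,0,0,0,0.35]]' && python3 -m jog '[[0,0,-1,0,0,0,0.35],[0,0,-1,0,0,0,0.35],[0,0,-1,0,0,0,0.35],[0,0,-1,0,0,0,0.35],[0,0,0,0,0,0,0.45]]'; python3 look.py w4; python3 - <<'E'
from h import *
plan(537,281,225,-18)
T,S=cam('top'),cam('scene')
E
```

```text
t: 19.75
ee_pos: [590.0, -326.0, 77.0]
orientation: [2.219, 2.219, 0.002]
ft_force: [1.0, 0.0, -0.5]
width: 30.9
grasp_force: 0.0
t: 20.25
ee_pos: [592.0, -327.4, 243.3]
orientation: [2.212, 2.212, 0.006]
ft_force: [-0.1, -0.1, 0.5]
width: 35.3
grasp_force: 0.0
wrist
(array([284., 188.]), 564, -322, 94, 9, -75)
(array([269., 192.]), 550, -326, 94, 10, -75)
(array([324., 198.]), 605, -331, 96, 17, -90)
(array([254., 207.]), 532, -342, 94, 10, -76)
(array([240., 212.]), 518, -346, 95, 10, -76)
top
(array([450., 219.]), 608, -329, 82, 13, -89)
(array([216., 232.]), 565, 262, 75, 23, 67)
(array([205., 253.]), 508, 293, 43, 16, -19)
(array([215., 257.]), 499, 266, 43, 16, -18)
scene
(array([207., 202.]), 530, -354, 91, 61, -74)
(array([431., 329.]), 537, 269, 90, 82, -20)
tilt 0.1 yawY -0.0 turn_z 3.0 (alt -27.0 ) shift [14.021 -5.908  0.239] q [-0.523  0.48   1.508  0.     1.153 -0.523] pos [ 588.447 -325.403  235.203] w 39.4
```

View pics/w4.png

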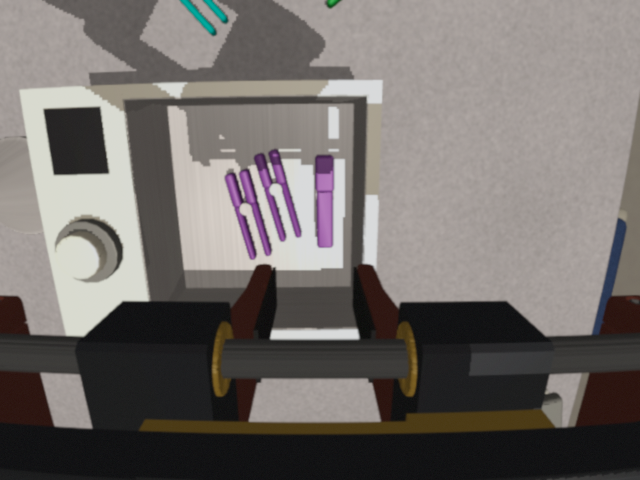

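All three loose pegs are in the basin, at (247,215), (277,195) and (325,200). Now the caddy.

```bash
python3 -m jog '[[0,0,0,0,0,1,0.6],[0,0,0,0,0,1,0.6],[0,0,0,0,0,1,0.6],[1,-0.42,0,0,0,0,0.6],[1,-0.42,0,0,0,0,0.6],[1,-0.42,0,0,0,0,0.6],[1,-0.42,0,0,0,0,0.6],[1,-0.42,0,0,0,0,0.6],[1,-0.42,0,0,0,0,0.6],[1,-0.42,0,0,0,0,0.6],[1,-0.42,0,0,0,0,0.6],[1,-0.42,0,0,0,0,0.6],[1,-0.42,0,0,0,0,0.6],[1,-0.42,0,0,0,0,0.6],[1,-0.42,0,0,0,0,0.6],[1,-0.42,0,0,0,0,0.6],[1,-0.42,0,0,0,0,0.6],[0,0,0,0,0,0,0.6],[0,0,0,0,0,0,0.6]]'; python3 look.py w5; python3 - <<'E'
from h import *
plan(537,281,106,-18); W=cam('wrist'); 
for d in optics.masks_of('caddy','wrist'): print(d['conf'],d['extent'])
im=cv2.imread('pics/w5.png'); h=cv2.cvtColor(im,cv2.COLOR_BGR2HSV); m=((h[...,2]>165)&(h[...,1]<40)).astype(np.uint8)
n,l,st,ce=cv2.connectedComponentsWithStats(m)
for i in range(1,n):
    if st[i,4]>1500:
        ys,xs=np.where(l==i);print(ce[i],st[i],cv2.minAreaRect(onz(W,np.c_[xs,ys],125)[:,:2].astype(np.float32)))
E
```

```text
t: 22.3
ee_pos: [536.9, 280.0, 232.7]
orientation: [-2.54, -1.849, 0.005]
ft_force: [-0.6, 1.0, -0.4]
width: 52.6
grasp_force: 0.0
wrist
(array([284., 199.]), 505, 295, 39, 17, -18)
(array([342., 234.]), 555, 241, 39, 22, 73)
top
(array([451., 219.]), 609, -333, 90, 13, -89)
(array([216., 232.]), 565, 262, 74, 23, 67)
(array([205., 253.]), 508, 292, 44, 15, -19)
(array([215., 257.]), 499, 266, 43, 17, -18)
scene
(array([207., 203.]), 532, -353, 92, 64, -75)
(array([431., 328.]), 536, 269, 88, 81, -19)
tilt 0.1 yawY -18.1 turn_z -0.01 (alt 30.0 ) shift [ 0.062 -0.036  3.189] q [ 0.458  0.383  1.664 -0.     1.096  0.774] pos [537.769 278.323 233.566] w 52.9
0.93 [318.2, 220.0, 169.5, 178.2]
[377.207 105.022] [     0      0    640    319 102199] ((564.8679809570312, 316.9965515136719), (240.7071990966797, 517.0882568359375), 72.07634735107422)
[316.821 272.186] [  250   139   130   200 11439] ((533.3114624023438, 265.3624267578125), (158.3672332763672, 105.86235809326172), 71.94166564941406)
[203.841 247.8  ] [  130   169   159   150 10181] ((455.5413818359375, 291.78265380859375), (156.81297302246094, 73.51823425292969), 24.793136596679688)
[314.367 400.542] [ 220  378  189   44 7583] ((489.25579833984375, 131.48597717285156), (46.130191802978516, 167.7692413330078), 71.93590545654297)
```

View pics/w5.png

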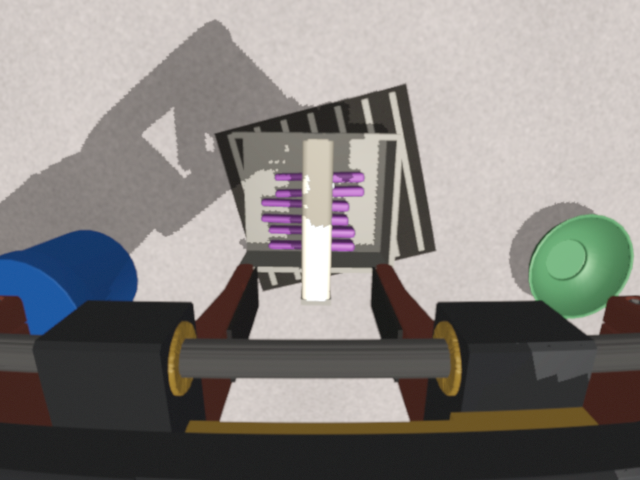

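The handle runs from (317,139) to (317,300), and the mouth is on the left (−tool y); three pegs lie across beneath it.

```bash
python3 - <<'E'
from h import *
W,T,S=cam('wrist'),cam('top'),cam('scene')
print(onz(W,[(317.5,139),(317.5,300),(302,220),(333,220)],125)); print(tri((W,(317.5,220)),(T,(198.9,236.1)),(S,(450.3,306))))
print(tri((W,(317.5,220)),(S,(450.3,306))))
plan(537,281,106,-18)
E
```

```text
[[560.06  340.014 125.   ]
 [521.841 221.873 125.   ]
 [530.892 287.467 125.   ]
 [552.895 280.291 125.   ]]
(array([538.908, 283.369, 121.924]), [np.float64(2.8), np.float64(3.0), np.float64(3.5)])
(array([542.519, 286.083, 131.654]), [np.float64(0.7), np.float64(0.7)])
tilt 0.1 yawY -18.1 turn_z -0.02 (alt 30.0 ) shift [ 0.059 -0.042  3.196] q [ 0.458  0.383  1.664 -0.     1.096  0.774] pos [537.981 278.306 233.84 ] w 52.7
```

```bash
python3 -m jog '[[0.08,0.03,0.5,0,0,0,0.6],[0,0,0.8,0,0,0,0.6],[0,0,0.8,0,0,0,0.6],[0,0,0.8,0,0,0,0.6],[0,0,0.4,0,0,0,0.6],[0,0,0.14,0,0,0,0.6],[0,0,0,0,0,0,0.6],[0,0,0,0,0,0,0],[0,0,0,0,0,0,0],[0,0,0,0,0,0,0],[0,0,0,0,0,0,0],[0,0,0,0,0,0,0]]' && python3 -c "
from h import *; plan(540,281,250)"
```

```text
t: 23.7
ee_pos: [539.9, 282.7, 97.1]
orientation: [-2.541, -1.846, -0.0]
ft_force: [-3.2, -0.1, 4.3]
width: 21.9
grasp_force: 30.0
tilt 0.0 yawY -18.0 turn_z 0.0 (alt 0.0 ) shift [-0.039  0.015 -3.822] q [0.463 0.563 1.74  0.001 0.838 0.776] pos [539.873 282.742  97.128] w 21.9
```

```bash
python3 -m jog '[[0,0,-0.1,0,0,0,0],[0,0,-0.4,0,0,0,0],[0,0,-0.7,0,0,0,0],[0,0,-0.8,0,0,0,0],[0,0,-0.8,0,0,0,0],[0,0,-0.7,0,0,0,0],[0,0,-0.4,0,0,0,0],[0,0,-0.1,0,0,0,0],[0,0,0,0,0,0,0],[0,0,0,0,0,0,0]]' && python3 -m jog '[[-0.2,0.07,0,0,0,0,0],[-0.5,0.18,0,0,0,0,0],[-0.8,0.29,0,0,0,0,0],[-0.9,0.33,0,0,0,0,0],[-0.9,0.33,0,0,0,0,0],[-0.9,0.33,0,0,0,0,0],[-0.9,0.33,0,0,0,0,0],[-0.9,0.33,0,0,0,0,0],[-0.9,0.33,0,0,0,0,0],[-0.9,0.33,0,0,0,0,0],[-0.9,0.33,0,0,0,0,0],[-0.9,0.33,0,0,0,0,0],[-0.9,0.33,0,0,0,0,0],[-0.9,0.33,0,0,0,0,0],[-0.9,0.33,0,0,0,0,0],[-0.9,0.33,0,0,0,0,0],[-0.9,0.33,0,0,0,0,0],[-0.9,0.33,0,0,0,0,0]]' && python3 -m jog '[[-0.8,0.29,0,0,0,0,0],[-0.5,0.18,0,0,0,0,0],[-0.2,0.07,0,0,0,0,0],[0,0,0,0,0,0,0],[0,0,0,0,0,0.5,0],[0,0,0,0,0,1,0],[0,0,0,0,0,1,0],[0,0,0,0,0,1,0],[0,0,0,0,0,1,0],[0,0,0,0,0,1,0],[0,0,0,0,0,1,0],[0,0,0,0,0,1,0],[0,0,0,0,0,1,0],[0,0,0,0,0,0.7,0],[0,0,0,0,0,0.3,0],[0,0,0,0,0,0,0],[0,0,0,0,0,0,0]]'; python3 look.py w6; python3 - <<'E'
from h import *
plan(564,-420,250)
from scipy.optimize import least_squares
D=np.array([[.423,1.63,625,222.7],[.204,1.95,476,222.6],[.383,1.664,605.6,233.8],[.198,1.927,483.7,234],[.45,1.567,648,230.6],[.111,2.032,428.2,234.7],[.563,1.74,609.4,97.1],[.458,1.537,660.4,237.3]])
f=lambda p:np.r_[p[0]+p[1]*np.sin(D[:,0])+p[2]*np.sin(D[:,0]+D[:,1]+p[4])-D[:,2],p[3]+p[1]*np.cos(D[:,0])+p[2]*np.cos(D[:,0]+D[:,1]+p[4])-D[:,3]]
s=least_squares(f,[0,450,450,0,0]);print(s.x,s.cost)
E
```

```text
t: 24.7
ee_pos: [539.4, 282.1, 255.7]
orientation: [-2.541, -1.846, 0.003]
ft_force: [-0.1, 0.3, -3.3]
width: 21.8
grasp_force: 30.0
t: 26.5
ee_pos: [562.4, -357.7, 255.3]
orientation: [-2.54, -1.845, 0.002]
ft_force: [0.1, 0.9, -4.3]
width: 21.6
grasp_force: 30.0
t: 28.2
ee_pos: [565.5, -418.6, 256.5]
orientation: [-3.114, -0.413, 0.001]
ft_force: [0.7, 0.6, -3.3]
width: 21.7
grasp_force: 30.0
wrist
(array([211., 133.]), 608, -305, 72, 17, -76)
(array([365., 207.]), 570, -475, 44, 18, -75)
(array([267., 207.]), 542, -370, 39, 13, -75)
(array([365., 228.]), 548, -481, 44, 18, -75)
(array([261., 241.]), 503, -367, 63, 33, -75)
(array([251., 269.]), 467, -370, 51, 17, -77)
top
(array([451., 219.]), 609, -333, 90, 13, -89)
(array([510., 238.]), 559, -478, 99, 23, -75)
(array([515., 247.]), 536, -491, 90, 8, -74)
scene
(array([166., 147.]), 436, -586, 119, 104, -76)
(array([209., 203.]), 531, -354, 90, 59, -75)
tilt 0.0 yawY -74.9 turn_z 0.0 (alt 0.0 ) shift [-0.041  0.007  0.166] q [-0.655  0.509  1.409  0.     1.224  0.653] pos [ 565.532 -419.311  256.643] w 21.9
[  1.067 562.505 490.857   3.758   0.16 ] 2.2684681142328658
```

View pics/w6s.png

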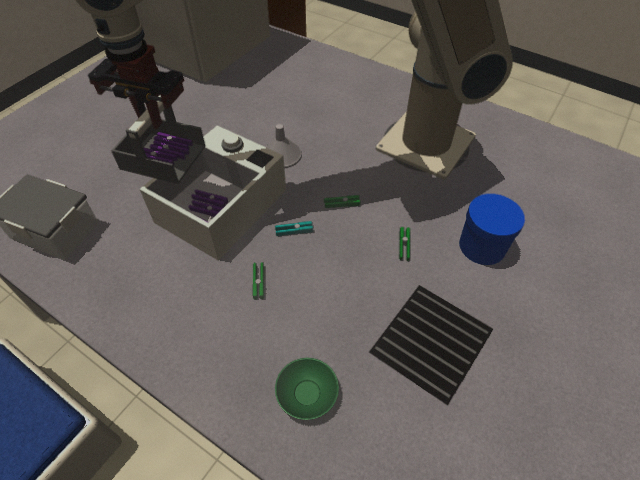

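The caddy is held at (160,150) with its three pegs, mouth facing the basin; the mat is empty at (430,343). Begin tilting with a check of the joints.

```bash
python3 -m jog '[[0,-0.26,-0.01,-1,0,0,0],[0,-0.28,-0.04,-1,0,0,0],[0,0,0,0,0,0,0]]'; python3 -c "
from h import *; plan(564,-420,250)"
```

```text
t: 28.65
ee_pos: [558.5, -395.3, 256.7]
orientation: [2.909, 0.387, 0.038]
ft_force: [0.1, -0.7, -3.8]
width: 21.9
grasp_force: 30.0
tilt 11.9 yawY -74.8 turn_z 0.0 (alt 0.0 ) shift [-0.027  0.584  0.294] q [-0.57   0.412  1.58  -0.167  1.002  0.816] pos [ 558.46  -395.319  256.675] w 21.9
```

```bash
python3 -m jog '[[0,0.28,0.04,1,0,0,0],[0,0.26,0.01,1,0,0,0],[0,0,0,0,0,-0.7,0],[0,0,0,0,0,-0.9,0],[0,0,0,0,0,-0.9,0],[0,0,0,0,0,-0.9,0],[0,0,0,0,0,-0.77,0],[0.3,0.08,0,0,0,0,0],[0.4,0.08,0,0,0,0,0],[0.27,0.07,0,0,0,0,0],[0,0,0,0,0,0,0],[0,0,0,0,0,0,0]]'; python3 -c "
from h import *; plan(601,-401,255,-50)"
```

```text
t: 29.85
ee_pos: [601.6, -401.3, 258.6]
orientation: [-2.951, -1.076, 0.001]
ft_force: [-0.3, -0.1, -3.6]
width: 22.2
grasp_force: 30.0
tilt 0.0 yawY -49.9 turn_z 0.01 (alt -30.0 ) shift [-0.007 -0.015  0.091] q [-0.605  0.537  1.357 -0.     1.247  0.267] pos [ 601.606 -401.297  258.639] w 22.2
```

```bash
python3 -m jog '[[0,-0.26,-0.01,-1,0,0,0],[0,-0.28,-0.04,-1,0,0,0],[0,-0.28,-0.08,-1,0,0,0],[0,-0.28,-0.11,-1,0,0,0],[0,-0.28,-0.14,-1,0,0,0],[0,-0.26,-0.17,-1,0,0,0],[0,-0.25,-0.2,-1,0,0,0],[0,-0.22,-0.22,-1,0,0,0],[0,-0.2,-0.24,-1,0,0,0],[0,-0.16,-0.25,-1,0,0,0],[0,-0.13,-0.26,-1,0,0,0],[0,0,0,0,0,0,0],[0,0,0,0,0,0,0],[0,0,0,0,0,0,0],[0,0,0,0,0,0,0],[0,0,0,0,0,0,0],[0,0,0,0,0,0,0]]'; python3 -c "
from h import *; plan(601,-401,255)"; python3 look.py w7
```

```text
t: 31.55
ee_pos: [533.5, -319.0, 328.3]
orientation: [2.136, 0.758, 0.33]
ft_force: [0.3, 0.3, -3.4]
width: 21.8
grasp_force: 30.0
tilt 51.4 yawY -49.8 turn_z 0.0 (alt 0.0 ) shift [0.1   0.229 3.216] q [-0.344  0.112  2.094 -1.311  0.457  1.636] pos [ 533.466 -319.036  328.253] w 21.8
wrist
(array([ 43., 162.]), 571, -305, 116, 87, -59)
(array([119., 141.]), 611, -335, 101, 22, -89)
(array([ 86., 169.]), 570, -327, 95, 9, -75)
(array([ 86., 206.]), 537, -347, 97, 9, -77)
(array([ 82., 221.]), 522, -350, 97, 10, -77)
(array([ 83., 275.]), 466, -376, 140, 53, 76)
top
(array([450., 219.]), 608, -331, 84, 14, 89)
(array([429., 237.]), 557, -278, 57, 44, 66)
(array([480., 272.]), 473, -403, 63, 15, -89)
scene
(array([216., 187.]), 473, -381, 199, 96, 32)
```

View pics/w7s.png

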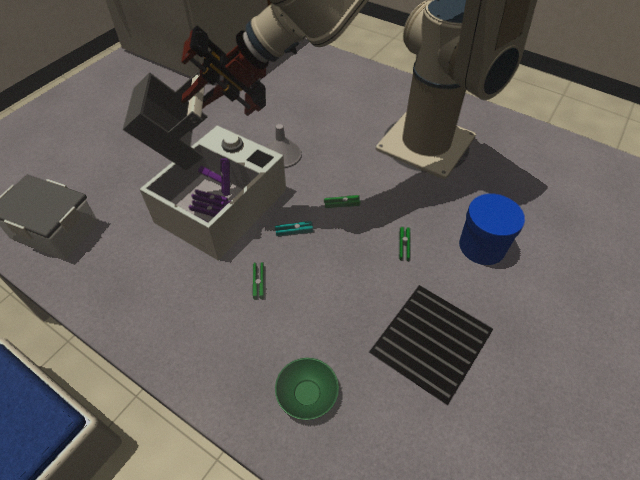

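View pics/w7.png

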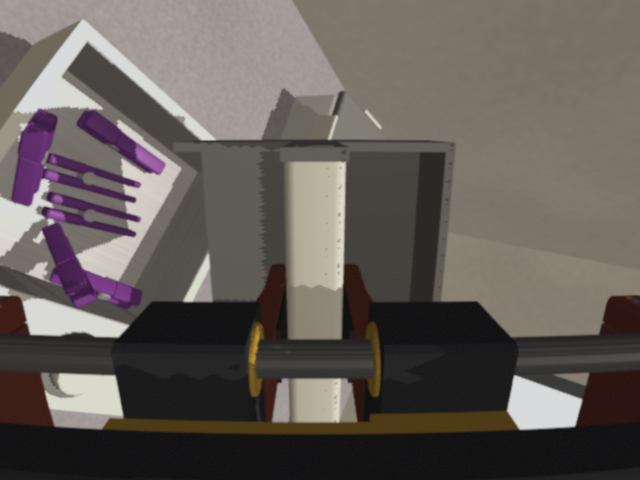

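All six pegs are in the basin and the visible part of the caddy is empty. I'll level it and check from above.

```bash
python3 -m jog '[[0,0,0,1,0,0,0],[0,0,0,1,0,0,0],[0,0,0,1,0,0,0],[0,0,0,1,0,0,0],[0,0,0,1,0,0,0],[0,0,0,1,0,0,0],[0,0,0,1,0,0,0],[0,0,0,1,0,0,0],[0,0,0,0.57,0,0,0],[0,0,0,0,0,0,0],[0,0,0,0,0,0,0]]'; python3 -c "
from h import *; plan(540,282,330,-18)
o=ctrl.get_obs(); print(R.from_rotvec(o['orientation']).as_matrix())"
```

```text
t: 32.8
ee_pos: [530.7, -323.1, 328.1]
orientation: [2.879, 0.982, -0.007]
ft_force: [0.4, -0.5, -2.0]
width: 21.7
grasp_force: 30.0
tilt 5.7 yawY -52.2 turn_z -5.7 (alt 24.3 ) shift [14.433 -4.43  -0.99 ] q [-0.532  0.285  1.584 -0.073  1.201  0.405] pos [ 530.675 -323.124  328.134] w 21.7
[[ 0.792  0.61   0.028]
 [ 0.61  -0.787 -0.096]
 [-0.037  0.092 -0.995]]
```

```bash
python3 -m jog '[[0,0,0,0.88,0.35,0,0],[0,0,0,0,0,-1,0],[0,0,0,0,0,-1,0],[0,0,0,0,0,-1,0],[0,0,0,0,0,-1,0],[0,0,0,0,0,-1,0],[0,0,0,0,0,-0.7,0],[0,0,0,0,0,0,0],[0,0,0,0,0,0,0]]'; python3 -c "
from h import *; plan(540,282.5,100,-18)
o=ctrl.get_obs(); print(R.from_rotvec(o['orientation']).as_matrix())"; python3 look.py w8
```

```text
t: 33.7
ee_pos: [530.6, -322.4, 328.8]
orientation: [2.544, 1.842, 0.001]
ft_force: [-0.6, 0.2, -2.5]
width: 21.9
grasp_force: 30.0
tilt 0.0 yawY -18.2 turn_z -0.03 (alt 30.0 ) shift [14.456 -4.454  5.716] q [-0.565  0.318  1.533  0.     1.289 -0.248] pos [ 530.594 -322.446  328.801] w 21.9
[[ 0.312  0.95   0.001]
 [ 0.95  -0.312 -0.   ]
 [-0.     0.001 -1.   ]]
wrist
(array([316., 123.]), 556, -248, 55, 28, 35)
top
(array([441., 219.]), 608, -306, 36, 13, -89)
(array([429., 241.]), 554, -281, 76, 35, 22)
(array([464., 273.]), 468, -362, 58, 18, 73)
scene
(array([219., 175.]), 431, -383, 132, 80, 76)
(array([209., 202.]), 531, -352, 96, 61, -76)
```

```bash
python3 -m jog '[[0.4,-0.12,0,0,0,0,0],[0.8,-0.25,0,0,0,0,0],[1,-0.31,0,0,0,0,0],[1,-0.31,0,0,0,0,0],[1,-0.31,0,0,0,0,0],[1,-0.31,0,0,0,0,0],[1,-0.31,0,0,0,0,0],[1,-0.31,0,0,0,0,0],[1,-0.31,0,0,0,0,0],[1,-0.31,0,0,0,0,0],[1,-0.31,0,0,0,0,0],[1,-0.31,0,0,0,0,0],[1,-0.31,0,0,0,0,0],[1,-0.31,0,0,0,0,0],[0.8,-0.25,0,0,0,0,0],[0.45,-0.12,0,0,0,0,0],[0,0,0,0,0,0,0]]' && python3 -m jog '[[0,0,0.5,0,0,0,0],[0,0,1,0,0,0,0],[0,0,1,0,0,0,0],[0,0,1,0,0,0,0],[0,0,0.9,0,0,0,0],[0,0,0.5,0,0,0,0],[0,0,0.2,0,0,0,0],[0,0,0,0,0,0,0],[0,0,0,0,0,0,0]]'; python3 -c "
from h import *; plan(540,282.5,97.5,-18)"
```

```text
t: 35.55
ee_pos: [540.2, 284.2, 328.8]
orientation: [-2.54, -1.847, -0.001]
ft_force: [0.2, -0.6, -2.6]
width: 21.8
grasp_force: 30.0
t: 36.45
ee_pos: [541.9, 281.9, 126.3]
orientation: [2.544, 1.843, 0.004]
ft_force: [-0.6, 0.3, -1.5]
width: 21.7
grasp_force: 30.0
tilt 0.1 yawY -18.1 turn_z -0.02 (alt 30.0 ) shift [-0.002 -0.05   0.72 ] q [0.46  0.522 1.726 0.    0.89  0.777] pos [541.882 281.931 126.31 ] w 21.7
```

```bash
python3 -m jog '[[0,0,0.2,0,0,0,0],[0,0,0.2,0,0,0,0],[0,0,0.15,0,0,0,0],[0,0,0.1,0,0,0,0],[0,0,0.05,0,0,0,0],[0,0,0,0,0,0,0],[0,0,0,0,0,0,0]]'; python3 look.py w9
```

```text
t: 37.15
ee_pos: [541.0, 282.1, 97.1]
orientation: [-2.543, -1.844, -0.001]
ft_force: [-1.2, -0.2, -0.5]
width: 22.2
grasp_force: 30.0
wrist
top
(array([451., 219.]), 609, -333, 90, 13, -89)
(array([430., 241.]), 556, -279, 69, 57, 43)
(array([468., 269.]), 481, -367, 135, 50, 66)
scene
(array([213., 190.]), 474, -380, 202, 95, 32)
```

View pics/w9s.png

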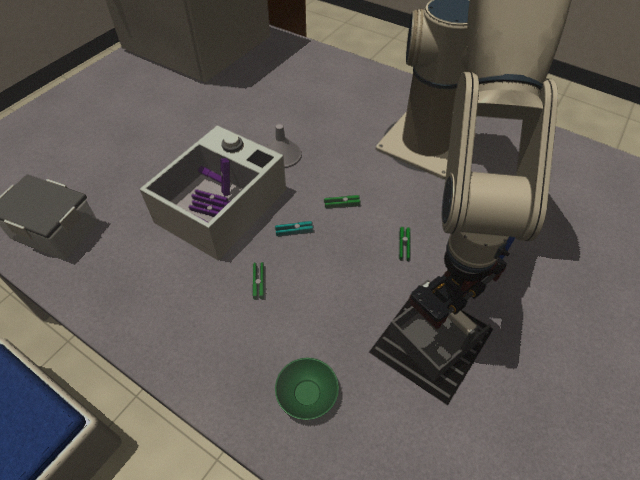

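The caddy is back on the mat at (435,340), and a peg leans in the basin corner at (225,178). Release and go over the washer.

```bash
python3 -m jog '[[0,0,0.02,0,0,0,0],[0,0,0,0,0,0,0.6],[0,0,0,0,0,0,0.6],[0,0,0,0,0,0,0.6],[0,0,0,0,0,0,0.6],[0,0,-0.5,0,0,0,0.6],[0,0,-1,0,0,0,0.6],[0,0,-1,0,0,0,0.6],[0,0,-1,0,0,0,0.6],[0,0,-0.7,0,0,0,0.6],[0,0,0,0,0,0,0.6]]' && python3 -m jog '[[-1,0.32,0,0,0,0,0.6],[-1,0.32,0,0,0,0,0.6],[-1,0.32,0,0,0,0,0.6],[-1,0.32,0,0,0,0,0.6],[-1,0.32,0,0,0,0,0.6],[-1,0.32,0,0,0,0,0.6],[-1,0.32,0,0,0,0,0.6],[-1,0.32,0,0,0,0,0.6],[-1,0.32,0,0,0,0,0.6],[-1,0.32,0,0,0,0,0.6],[-1,0.32,0,0,0,0,0.6],[-1,0.32,0,0,0,0,0.6],[-1,0.32,0,0,0,0,0.6],[0,0,0,0,0,0,0.6],[0,0,0,0,0,0,0.6]]'; python3 look.py w10; python3 -c "
from h import *; plan(411,-350,160)
a=cv2.imread('pics/w10t.png')[180:330,150:530]; b=cv2.imread('pics/w10.png')
cv2.imwrite('pics/w10c.png',np.vstack([cv2.resize(b[:330],(640,330)),cv2.resize(a,(640,253),interpolation=cv2.INTER_CUBIC)]))"
```

```text
t: 38.4
ee_pos: [543.2, 283.0, 269.0]
orientation: [2.542, 1.844, 0.014]
ft_force: [0.5, -0.4, 0.1]
width: 52.6
grasp_force: 0.0
t: 39.9
ee_pos: [536.7, -264.4, 262.4]
orientation: [-2.543, -1.84, 0.0]
ft_force: [-0.8, 0.5, 0.0]
width: 52.4
grasp_force: 0.0
wrist
(array([327., 208.]), 537, -305, 131, 73, 82)
(array([394., 238.]), 608, -334, 99, 19, -88)
(array([353., 233.]), 565, -322, 89, 9, -75)
(array([332., 259.]), 534, -346, 95, 10, -77)
(array([320., 267.]), 520, -349, 96, 10, -75)
(array([281., 297.]), 459, -363, 118, 60, 75)
top
(array([440., 218.]), 608, -304, 31, 13, -89)
(array([428., 240.]), 554, -273, 69, 19, 20)
scene
(array([213., 190.]), 474, -379, 202, 98, 32)
tilt 0.1 yawY -18.0 turn_z 0.0 (alt 0.0 ) shift [-3.055 -2.324  2.582] q [-0.475  0.341  1.654  0.001  1.148 -0.161] pos [ 537.303 -262.712  263.325] w 52.7
```

View pics/w10c.png

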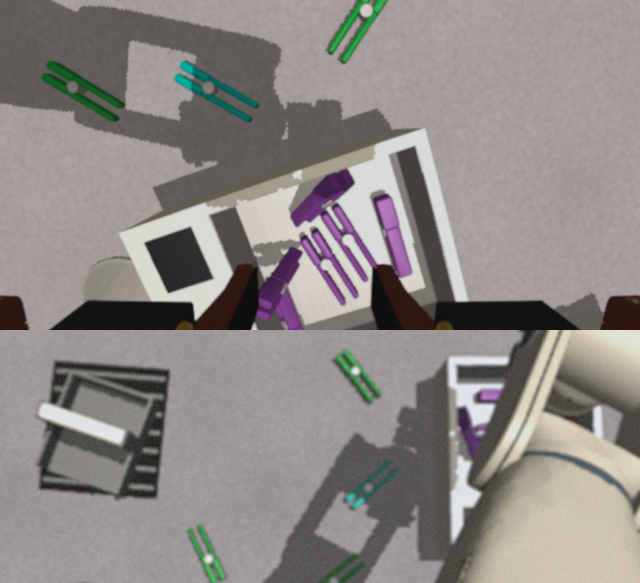

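```bash
python3 - <<'E'
from h import *
W,S,T=cam('wrist'),cam('scene'),cam('top')
for a in ((293,252),(268,305)):
  for b in ((226,160),(226,194)): print(a,b,tri((W,a),(S,b)))
print('button',tri((T,(475,294)),(S,(231.5,141.5))))
b=cv2.imread('pics/w10.png'); s=cv2.imread('pics/w10s.png')
cv2.imwrite('pics/c11.png',np.hstack([cv2.resize(b[150:350,220:420],(400,400)),cv2.resize(s[120:260,140:290],(400,400),interpolation=cv2.INTER_CUBIC)]))
E
```

```text
(293, 252) (226, 160) (array([ 521.529, -260.638,  198.954]), [np.float64(1.8), np.float64(1.8)])
(293, 252) (226, 194) (array([ 499.361, -307.344,   46.418]), [np.float64(0.9), np.float64(0.9)])
(268, 305) (226, 160) (array([ 474.721, -316.3  ,  135.095]), [np.float64(3.6), np.float64(3.6)])
(268, 305) (226, 194) (array([ 411.925, -414.713,  -93.341]), [np.float64(1.9), np.float64(1.9)])
button (array([ 411.863, -350.567,  130.903]), [np.float64(1.4), np.float64(1.4)])
```

View pics/c11.png

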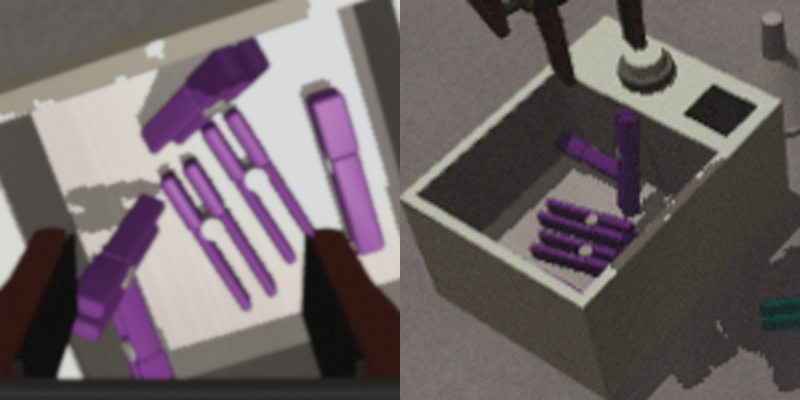

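One peg stands leaning on the deck wall near (475,-316), its top about at rim height. I'll sweep it sideways with closed fingers so that it lies down.

```bash
python3 -m jog '[[-0.35,-0.7,0,0,0,0,0],[-0.34,-0.68,0,0,0,0,0],[0,0,0,0,0,0,0],[0,0,0,0,0,0,0],[0,0,0,0,0,0,0],[0,0,0.8,0,0,0,0],[0,0,1,0,0,0,0],[0,0,1,0,0,0,0],[0,0,1,0,0,0,0],[0,0,0.58,0,0,0,0],[0,0,0,0,0,0,0]]' && python3 -m jog '[[-0.24,0.08,0,0,0,0,0],[-0.24,0.08,0,0,0,0,0],[-0.24,0.08,0,0,0,0,0],[-0.24,0.08,0,0,0,0,0],[-0.24,0.08,0,0,0,0,0],[-0.24,0.08,0,0,0,0,0],[-0.24,0.08,0,0,0,0,0],[-0.24,0.08,0,0,0,0,0],[0,0,0,0,0,0,0]]' && python3 -m jog '[[0,0,-0.8,0,0,0,0],[0,0,-1,0,0,0,0],[0,0,-1,0,0,0,0],[0,0,-1,0,0,0,0],[0,0,0,0,0,0,0],[0,0,0,0,0,0,0]]'; python3 look.py w11; python3 -c "
from h import *; plan(412,-350,160)
b=cv2.imread('pics/w11.png'); s=cv2.imread('pics/w11s.png')
cv2.imwrite('pics/c12.png',np.hstack([b[:400,120:520],cv2.resize(s[120:260,140:290],(400,400),interpolation=cv2.INTER_CUBIC)]))"
```

```text
t: 41.15
ee_pos: [475.4, -271.4, 85.4]
orientation: [-2.537, -1.842, 0.003]
ft_force: [-0.3, -0.8, 0.9]
width: 0.0
grasp_force: 0.0
t: 42.05
ee_pos: [477.2, -355.5, 88.7]
orientation: [2.544, 1.843, 0.001]
ft_force: [0.9, 0.1, -0.1]
width: 0.4
grasp_force: 0.0
t: 42.65
ee_pos: [477.2, -354.0, 241.5]
orientation: [2.542, 1.844, 0.002]
ft_force: [-0.2, 0.1, -0.9]
width: 0.1
grasp_force: 0.0
wrist
(array([358.,  75.]), 552, -250, 100, 30, 32)
(array([431., 132.]), 612, -328, 96, 22, -89)
(array([389., 136.]), 570, -320, 94, 10, -76)
(array([375., 145.]), 556, -324, 94, 10, -75)
(array([365., 165.]), 539, -341, 94, 9, -77)
(array([340., 202.]), 508, -365, 133, 55, 90)
(array([315., 229.]), 470, -381, 92, 10, -87)
top
(array([451., 219.]), 609, -333, 90, 13, -89)
(array([430., 241.]), 547, -278, 72, 54, 57)
(array([468., 260.]), 504, -367, 120, 38, -89)
scene
(array([209., 193.]), 494, -368, 158, 96, 36)
tilt 0.2 yawY -18.1 turn_z 0.0 (alt 0.0 ) shift [-0.423 -1.545  1.977] q [-0.659  0.36   1.687  0.001  1.098 -0.343] pos [ 476.141 -353.296  238.945] w 0.5
```

View pics/c12.png

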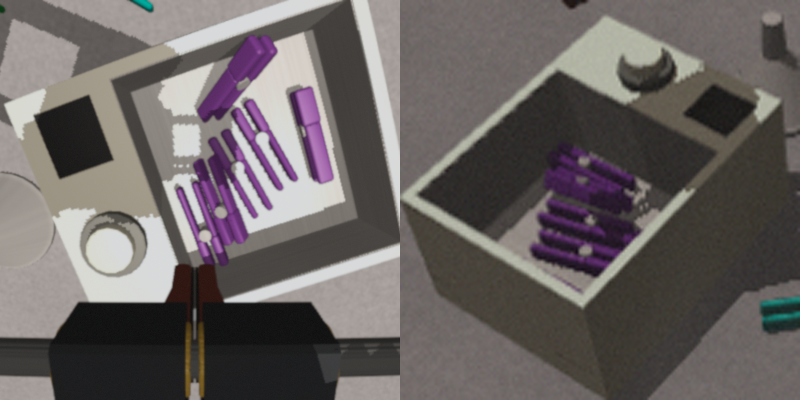

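All six pegs now lie low in the basin. The button top is at (107,247) in the crop, which is (227,247) in the wrist picture.

```bash
python3 - <<'E'
from h import *
W,S,T=cam('wrist'),cam('scene'),cam('top')
X,e=tri((W,(227,247)),(T,(475,294)),(S,(231.5,141.5)));print(X,e); print(tri((W,(227,247)),(S,(231.5,141.5))),onz(W,[(227,247)],130))
plan(413,-351,145)
E
```

```text
[ 411.309 -347.961  133.449] [np.float64(3.6), np.float64(3.1), np.float64(1.7)]
(array([ 410.274, -346.975,  132.038]), [np.float64(2.3), np.float64(2.3)]) [[ 407.651 -346.13   130.   ]]
tilt 0.2 yawY -18.1 turn_z 0.0 (alt 0.0 ) shift [-0.44  -1.512  2.352] q [-0.659  0.36   1.687  0.001  1.098 -0.343] pos [ 476.141 -353.296  238.945] w 0.5
```

```bash
python3 -m jog '[[-0.2,-0.8,0,0,0,0,0],[-0.19,-0.79,0,0,0,0,0],[0,0,0,0,0,0,0],[0,0,0.8,0,0,0,0],[0,0,0.8,0,0,0,0],[0,0,0.6,0,0,0,0],[0,0,0.15,0,0,0,0],[0,0,0,0,0,0,0],[0,0,0,0,0,0,0]]' && python3 -m jog '[[0,0,0.1,0,0,0,0],[0,0,0.1,0,0,0,0],[0,0,0,0,0,0,0],[0,0,0,0,0,0,0]]' && python3 -m jog '[[0,0,0.1,0,0,0,0],[0,0,0,0,0,0,0],[0,0,0,0,0,0,0]]' && python3 -m jog '[[0,0,0.1,0,0,0,0],[0,0,0,0,0,0,0],[0,0,0,0,0,0,0]]'
```

```text
t: 43.7
ee_pos: [412.4, -349.5, 147.2]
orientation: [2.543, 1.844, 0.001]
ft_force: [1.2, -0.9, 0.1]
width: 0.5
grasp_force: 0.0
t: 44.1
ee_pos: [412.7, -349.9, 139.5]
orientation: [2.541, 1.843, 0.002]
ft_force: [2.8, -2.4, 3.6]
width: 0.3
grasp_force: 1.7
t: 44.4
ee_pos: [412.7, -349.9, 136.2]
orientation: [2.541, 1.843, 0.002]
ft_force: [0.6, -0.2, 14.3]
width: 0.4
grasp_force: 7.3
t: 44.7
ee_pos: [412.9, -350.1, 135.5]
orientation: [2.54, 1.842, 0.002]
ft_force: [-8.3, 7.7, 48.6]
width: 0.5
grasp_force: 24.2
```

```bash
python3 -m jog '[[0,0,-0.1,0,0,0,0],[0,0,-0.1,0,0,0,0],[0,0,0,0,0,0,0]]'; python3 -c "
from h import *
s=optics.get_image('scene'); t=optics.get_image('top'); w=optics.get_image('wrist')
cv2.imwrite('pics/c13.png',np.hstack([cv2.resize(x,(400,400),interpolation=cv2.INTER_CUBIC) for x in (s[110:190,190:270],t[255:335,435:515])])[:,:,::-1]); plan(412,-350,200)"
```

```text
t: 45.0
ee_pos: [412.3, -349.6, 139.4]
orientation: [2.542, 1.843, 0.002]
ft_force: [2.2, -1.1, 3.3]
width: 0.2
grasp_force: 1.7
tilt 0.0 yawY -18.1 turn_z 0.0 (alt 0.0 ) shift [-0.016  0.011 -1.539] q [-0.726  0.417  1.878  0.001  0.846 -0.41 ] pos [ 411.814 -349.25   138.435] w 0.5
```

View pics/c13.png

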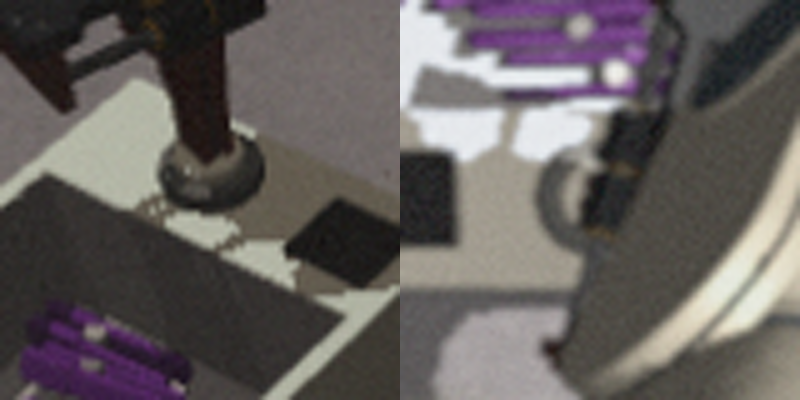

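The fingertips sit centred on the button. The force rose past 5 N to a hard stop, so it was fully pressed. Retract and do the final check.

```bash
python3 -m jog '[[0,0,-0.3,0,0,0,0],[0,0,-0.8,0,0,0,0],[0,0,-1,0,0,0,0],[0,0,-1,0,0,0,0],[0,0,0,0,0,0,0],[1,0,0,0,0,0,0],[1,0,0,0,0,0,0],[1,0,0,0,0,0,0],[1,0,0,0,0,0,0],[1,0,0,0,0,0,0],[1,0,0,0,0,0,0],[1,0,0,0,0,0,0],[1,0,0,0,0,0,0],[0,0,0,0,0,0,0],[0,0,0,0,0,0,0]]'; python3 look.py w14; python3 -c "
import cv2,numpy as np
s=cv2.imread('pics/w14s.png')[80:440,100:540]; t=cv2.imread('pics/w14t.png')[120:380,150:530]
cv2.imwrite('pics/c14.png',np.hstack([cv2.resize(s,(400,400)),cv2.resize(t,(400,400))]))"
```

```text
t: 46.65
ee_pos: [509.9, -44.3, 261.7]
orientation: [-2.539, -1.846, 0.003]
ft_force: [-0.1, -0.1, -0.2]
width: 0.6
grasp_force: 0.0
wrist
(array([462., 403.]), 609, -364, 82, 19, 89)
top
(array([451., 219.]), 609, -333, 90, 13, -89)
(array([430., 241.]), 547, -278, 72, 54, 58)
(array([467., 260.]), 504, -369, 123, 38, -89)
scene
(array([209., 193.]), 498, -369, 152, 94, 35)
```

View pics/c14.png

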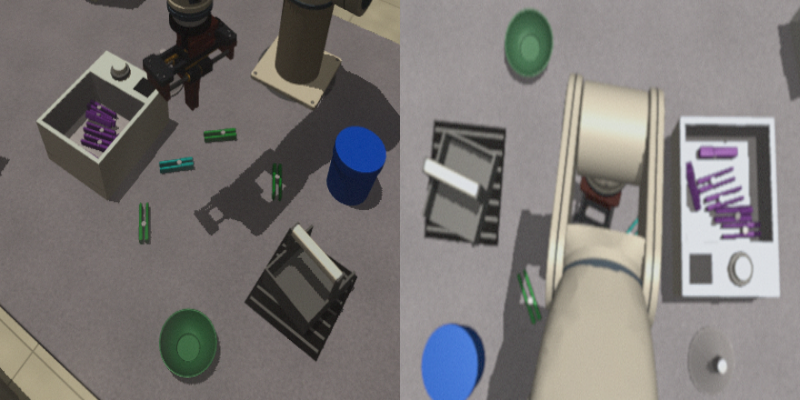

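All six pegs are in the basin, the caddy is empty and upright on its mat, the button is up again, and the bystanders are where they were.

```bash
python3 -c "
from workcell import ctrl; print(ctrl.close_job())"
```

```text
the job is handed in; nothing more can be done
None
```

I handed the job in at about 47 s: all six purple pegs are in the basin, the empty caddy stands upright on its mat, and after that I pressed the start button to its stop and released it. The tub, dish and funnel were not touched.

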